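Roll the instrument tube into its V-cradle

ROBOT

A 6-joint arm with a two-finger parallel gripper is mounted at the origin on the work surface. World frame = base frame: x ahead of the robot, y to its left, z up, the work surface at z = 0. Lengths are in m, angles in rad, forces in N, time in s.
With the tool pointing down it reaches from about 0.425 to 0.95 m from the base axis. Payload 3.5 kg.
Tool frame: the origin (TCP) lies at the very end of the fingers, on their centre line; the grasp point (between the pads) lies 19 mm behind it; y points along the fingers, z is the direction in which the jaws open and shut, and the axes are right-handed (so a half turn about y gives the same grasp; the last joint's range is limited). The gripper opens to 85 mm and grips with 20 to 120 N. Pads are 22 mm wide; open, the fingers measure 114 mm over their backs; the gripper's body (76 mm by 85 mm) begins 54 mm behind the grasp point. The pads swing forward as they close: fully open they stand 13 mm farther back than shut.
Start: joints at [1.055, 0.286, 1.577, -0, 1.279, -0.15], TCP at [0.241, 0.63, 0.231] pointing down, gripper open.
Joint ranges: [-2.77, 2.77], [-0.9, 2.22], [0.21, 2.48], [-1.53, 4.67], [0.24, 2.81], [-2.84, 2.84]. Speed limits (rad/s): [2.79, 2.79, 3.14, 3.14, 3.14, 3.14].

INTERFACE

Orientations are given as a unit quaternion [w, x, y, z].
In Python, from station import status, optics, robot gives the robot as it stands.
- The arm moves only by the tool arm_command, never from a script. Its argument "motion" is a list that holds one entry, the list of rows, each a list of 7 numbers: the finger opening in mm, from 0 to 85.4, then the shift along the tool's x, y, z in mm, then the turn, a rotation vector about the tool's x, y, z in rad. In form: [[[jaw, tx, ty, tz, rx, ry, rz], ...]]. A call has 1 to 12 rows; each row is the pose to reach, as a shift and turn from the pose commanded when the call began, along the tool's axes at that moment; what a row does not reach only later rows make up. A row lasts 1/10 s, in which the tool goes at most 50 mm and 8.59 degrees, less where a joint would pass 70% of its speed; a pose out of reach is approached as far as the arm can. A call with a gripper value outside its range is refused whole. The fingers move at their own pace and stop on an object; "force" is the grip in N (left out, the last holds). Time passes only in rows, so rows that repeat a pose let the fingers close. It gives the time, the measured TCP pose, the force and the opening at its end, in the units of the state.
- status.observe(): the state, without advancing time (a new reading comes with each control period).
- optics.get_image(name): name is "scene" or "top" or "wrist"; returns the picture (480x640x3 uint8, red, green, blue); there is no depth.
- optics.camera_params(name): a dict with "mtx" (3x3 intrinsics, pixels), "cam_to_world" (4x4, takes a point from camera to world coordinates); the wrist camera has in their place "hand_eye" (4x4, takes a point from camera to tool coordinates, whose origin is the TCP and whose axes are the tool frame's). Camera axes: x right, y up, looking along -z (the intrinsics and any distortion apply to the point x, -y, -z); pixel columns grow to the right and rows downward; lengths in m; the calibration is good to about 2 mm. A picture is of the moment at which its call begins: read the wrist's pose just before it. camera_params takes no time and is no camera call.
- robot.finish_job(): hands the job in, once; it reports no verdict.
The state is a dict: "time": time; "joint_pos": joint angles; "joint_vel": joint speeds; "joint_torque": joint torques, N m; "eef_pos": TCP position; "orientation": TCP orientation; "force": force on the tool from outside, world axes, zero at the start; "wrist_torque": the same for the moment, N m; "grip_width": opening from 0.0 (shut) to 1.0 (fully open).
Only numpy, scipy, OpenCV 4.12 (cv2) and the standard library are available. Lean on these libraries where they do the work, as an engineer would, in place of code of your own. Each camera call takes 0.05 s, during which the arm holds its last target. There are 200 camera calls.

TASK

Roll the thick steel instrument tube that lies on the counter, pushing it by its side, up the little ramp of the aluminium cradle and into the V-groove; then push it endwise along the groove until its end rests against the cradle's stop plate. Use fingertips only: do not lift, carry or tip the tube, and leave the things standing around it where they are. Finish with the tube lying still in the groove and the hand clear of it.

Things in the scene. Friction and masses are not known exactly. Their poses are not given: they have to be found in the camera images.
- tube: The task's tube: plain polished steel, 40 mm in diameter, 120 mm long, about 0.25 to 0.5 kg, dark end rims, four dark slots along its side. Lies on its side beyond the ramp, parallel to the groove within 0.15 rad; rolls with little drag and soon stops on the level. Origin: on its axis at mid-length. x axis along the tube (+x end is to meet the stop plate); y and z turn as it rolls.
- cradle: Fixed aluminium V-cradle, 100 mm long. Origin: on the counter below the middle of the groove. x along the groove towards the stop plate, y across it towards the ramp, z up. Symmetrical V, faces at 30 degrees to level, bottom 2 mm above the counter at y = 0, edges at y = +-16.5 mm, 11.5 mm high. Back wall on the -y side, 40 mm high, inner face at y = -26.5 mm. The -x end is open.
- lip (a point): Middle of the level lip between ramp and groove: cradle y = 16.5 to 21.5 mm, 11.5 mm above the counter. From it a plain ramp, as long as the cradle, falls to the counter at cradle y = 87.5 mm. A tube crossing the lip has its axis 31.5 mm above the counter. Axes as the cradle's.
- stop (a point): Centre of the stop plate's inner face, at cradle x = 50 mm. The plate is upright, 8 mm thick, 36 mm high, and spans cradle y = -34.5 to 21.5 mm; the tube must roll in on its -x side. Axes as the cradle's.
- seat (a point): Where the middle of the tube is when it lies in the groove with its end against the stop plate: cradle x = -10 mm, y = 0, 25.1 mm above the counter. Axes as the cradle's. The tube's other end then stands 20 mm out of the cradle's open end (at cradle x = -70 mm), free down to the counter: push low on that end, since pushed above its middle the tube tips up and sticks. Sliding it along the groove takes 1 to 3 N.
- jar: Bystander: small amber jar with white cap, 40 mm across, 50 mm high, standing beyond the tube's lane (on the +x side). Origin at the centre of its underside.
- slim_tube: Bystander: slim steel tube standing upright, 24 mm across, 95 mm high, beyond the stop plate. Origin at the centre of its underside.
- pack: Bystander: cardboard pack 70 x 45 x 30 mm, behind the cradle's back wall. Origin at the centre of its underside.
- cup: Bystander: open steel cup 70 mm across, 80 mm high, far left. Origin at the centre of its underside.
- brush: Bystander: cleaning brush 170 mm long lying flat at the right. Origin under it.
- bottle: Bystander: white bottle 56 mm across, 130 mm high, at the right. Origin at the centre of its underside.
Mind the look-alikes: they are no part of the job. Several things have the shape of the cradle; the one meant has the colours described above.

How it is judged:
By the outcome, as a careful person would: the job done as asked, in the order asked, and still so for the second after the job is handed in, with the robot touching nothing.
It also fails if it takes over 51 s, if anything falls off the work surface, if the arm or the gripper's body presses on something with over 40 N, if the wrist force passes 120 N, or if a joint passes its speed limit or range.

## Working session

There is one attempt and no reset: what is moved stays moved. The work goes in short steps, Python scripts to look and compute and a tool call to move; the robot and the scene stay as the last step left them, time stands still between calls to the robot, and variables do not carry over. Pictures are saved under pics/ and viewed, about 8 in all and at most 12, crops included, and the job is handed in when it is done.

Besides the shell and the picture viewer there is one more tool, called after "Call:" as name([rows], argument=value, ...), one row to a line, values as JSON. arm_command: Moves the arm, as the interface text tells. Its arguments: {"type":"object","properties":{"motion":{"type":"array","items":{"type":"array","items":{"type":"array","items":{"type":"number"}}}},"force":{"type":"number"}},"required":["motion"]}

```bash
mkdir -p pics; ls; python3 - <<'E'
from station import status, optics, robot
import cv2
s=status.observe();print(s)
for n in("scene","top"):
    cv2.imwrite(f"pics/{n}0.png",optics.get_image(n)[...,::-1]);p=optics.camera_params(n);print(n,p)
print(optics.camera_params("wrist"))
E
```

```text
pics
{'time': 0.0, 'joint_pos': array([ 1.05501307e+00,  2.87188113e-01,  1.57818043e+00,  1.85299114e-05,
        1.27860463e+00, -1.49982539e-01]), 'joint_vel': array([-0.00086854, -0.00036696,  0.00144876,  0.00011672, -0.00126614,
       -0.00159051]), 'joint_torque': array([ 2.53840284e-03, -4.05977225e+01, -2.92632312e+01, -5.43109707e-05,
        5.85250804e-03,  9.43038202e-06]), 'eef_pos': array([0.24107398, 0.62977694, 0.22993036]), 'orientation': array([-0.69451823,  0.69610501, -0.12889294,  0.12833104]), 'force': array([-0.04051235, -0.34615626, -0.10946563]), 'wrist_torque': array([-0.02198934,  0.04213895,  0.02459111]), 'grip_width': 0.999212771960807}
scene {'mtx': array([[471.49496591,   0.        , 315.07074018],
       [  0.        , 471.49496591, 244.05693434],
       [  0.        ,   0.        ,   1.        ]]), 'cam_to_world': array([[-0.66175679, -0.57678014,  0.47895993,  1.06776624],
       [ 0.74970817, -0.51246831,  0.41870501,  0.3660125 ],
       [ 0.00395105,  0.63616106,  0.77154617,  0.84420501],
       [ 0.        ,  0.        ,  0.        ,  1.     
[... 253 characters left out ...]
      [-0.99908865,  0.02619629,  0.0336991 , -0.02018814],
       [ 0.03810449,  0.19163741,  0.98072583,  1.05962018],
       [ 0.        ,  0.        ,  0.        ,  1.        ]])}
{'mtx': array([[374.8043633 ,   0.        , 318.14882021],
       [  0.        , 374.8043633 , 239.89514223],
       [  0.        ,   0.        ,   1.        ]]), 'hand_eye': array([[ 3.56898377e-04, -9.44283204e-01, -3.29133869e-01,
        -8.57519998e-02],
       [-5.62440929e-04,  3.29133649e-01, -9.44283180e-01,
        -1.42956741e-01],
       [ 9.99999778e-01,  5.22131494e-04, -4.13636257e-04,
         1.02176850e-03],
       [ 0.00000000e+00,  0.00000000e+00,  0.00000000e+00,
         1.00000000e+00]])}
```

View pics/top0.png

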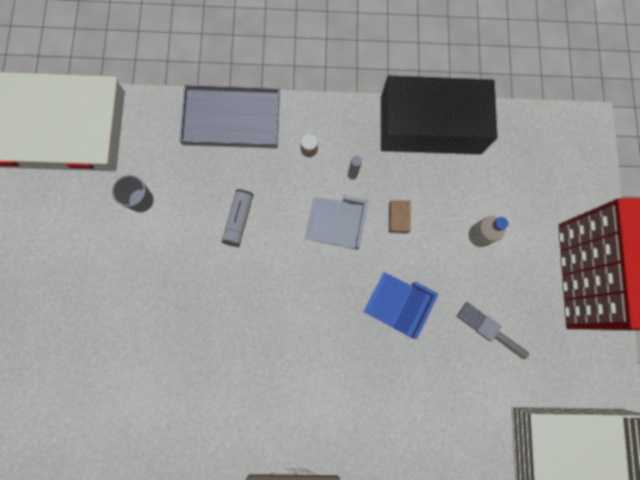

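View pics/scene0.png

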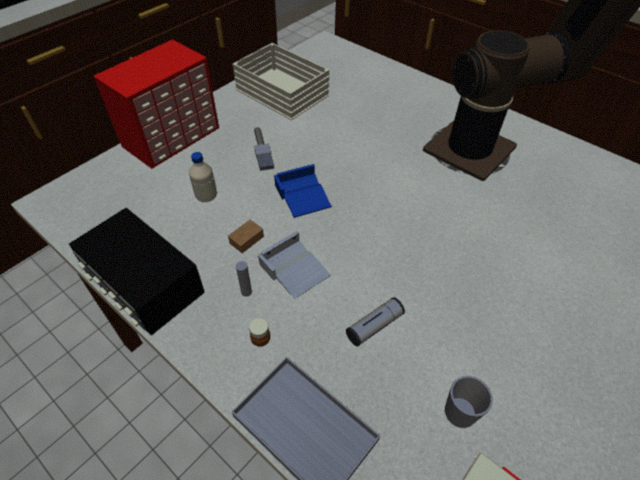

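The top view shows the tube at about (237,217) and the aluminium cradle at about (336,222). Its groove and back wall are on the right and the stop plate is at the top. The blue cradle is the decoy. I'll zoom in next.

```bash
python3 - <<'E'
import cv2
t=cv2.imread("pics/top0.png")[160:270,220:380]
cv2.imwrite("pics/topcrop.png",cv2.resize(t,None,fx=5,fy=5,interpolation=cv2.INTER_CUBIC))
E
```

```text
(no output)
```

View pics/topcrop.png

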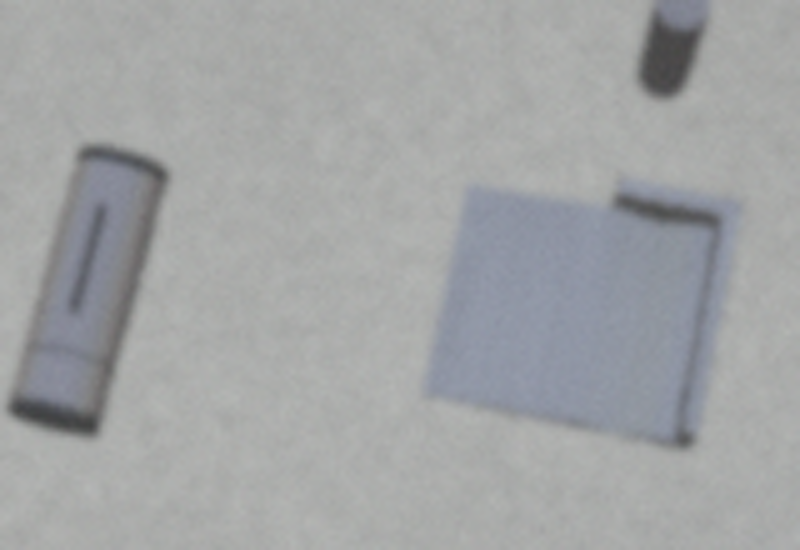

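The crop shows the ramp foot corners at crop (468,187) and (428,395), and the back wall's inner top edge from (718,222) to (685,435). The tube corners are about (80,150), (167,175), (10,410) and (98,433). Next I cast rays through these.

```bash
cat > h.py <<'E'
import numpy as np
from scipy.spatial.transform import Rotation as R
from station import status, optics, robot
def pose(s=None):
    s=s or status.observe(); q=s['orientation']
    T=np.eye(4); T[:3,:3]=R.from_quat([q[1],q[2],q[3],q[0]]).as_matrix(); T[:3,3]=s['eef_pos']; return T
def cast(name,uv,z,T=None):
    p=optics.camera_params(name); M=p['cam_to_world'] if name!='wrist' else T@p['hand_eye']
    d=np.linalg.solve(p['mtx'],[uv[0],uv[1],1.]); d=M[:3,:3]@[d[0],-d[1],-d[2]]
    o=M[:3,3]; return o+d*(z-o[2])/d[2]
E
python3 - <<'E'
from h import *
np.set_printoptions(precision=4,suppress=True)
c=lambda u,v,z:cast("top",(u/5+220,v/5+160),z)
print(pose())
A=c(468,187,0);B=c(428,395,0);print("ramp",A,B,np.linalg.norm(A-B))
C=c(718,222,.04);D=c(685,435,.04);print("wall",C,D,np.linalg.norm(C-D))
print("near corner low",c(680,442,0), "stop top",c(615,200,.036),c(718,215,.036))
for a,b in((A,B),(C,D)):print(np.degrees(np.arctan2(*(a-b)[1::-1])))
P=c(80,150,.02),c(167,175,.02),c(10,410,.02),c(98,433,.02)
f=(P[0]+P[1])/2;n=(P[2]+P[3])/2;print("tube",f,n,np.linalg.norm(f-n),np.degrees(np.arctan2(*(f-n)[1::-1])))
print(c(125,152,.04),c(52,425,0))
for n,uv in(("jar",(309,150)),("slim",(353,175))):print(n,cast("top",uv,0))
E
```

```text
[[ 0.9338 -0.0011  0.3577  0.2411]
 [-0.3577 -0.0019  0.9338  0.6298]
 [-0.0004 -1.     -0.0021  0.23  ]
 [ 0.      0.      0.      1.    ]]
ramp [ 0.6845 -0.0272  0.    ] [ 0.5872 -0.0116  0.    ] 0.09849316522291339
wall [ 0.6604 -0.1373  0.04  ] [ 0.5648 -0.1234  0.04  ] 0.09659280371505752
near corner low [ 0.5687 -0.1252  0.    ] stop top [ 0.6702 -0.092   0.036 ] [ 0.6647 -0.1378  0.036 ]
-9.122398988939043
-8.291861584097123
tube [0.6855 0.1269 0.02  ] [0.5672 0.1511 0.02  ] 0.12068561174834291 -11.53492583700984
[0.6844 0.1237 0.04  ] [0.5692 0.1552 0.    ]
jar [ 0.7985 -0.0138  0.    ]
slim [ 0.7409 -0.117   0.    ]
```

Call:
arm_command([
  [[85, 524, 80, -247, 0, 1.405, 0], [85, 524, 80, -247, 0, 1.405, 0], [85, 524, 80, -247, 0, 1.405, 0], [85, 524, 80, -247, 0, 1.405, 0], [85, 524, 80, -247, 0, 1.405, 0], [85, 524, 80, -247, 0, 1.405, 0], [85, 524, 80, -247, 0, 1.405, 0], [85, 524, 80, -247, 0, 1.405, 0], [85, 524, 80, -247, 0, 1.405, 0], [85, 524, 80, -247, 0, 1.405, 0], [85, 524, 80, -247, 0, 1.405, 0], [85, 524, 80, -247, 0, 1.405, 0]],
])

```text
time: 1.3
eef_pos: [0.6437, 0.2094, 0.1501]
orientation: [0.447, -0.447, 0.548, -0.548]
force: [0.4, 0.7, -0.2]
grip_width: 0.995
```

```bash
python3 - <<'E'
from h import *
import cv2
T=pose();np.save("T1.npy",T);cv2.imwrite("pics/w1.png",optics.get_image("wrist")[...,::-1]);print(T.round(4))
E
```

```text
[[-2.006e-01 -1.100e-03  9.797e-01  6.437e-01]
 [-9.797e-01 -7.000e-04 -2.006e-01  2.094e-01]
 [ 9.000e-04 -1.000e+00 -1.000e-03  1.501e-01]
 [ 0.000e+00  0.000e+00  0.000e+00  1.000e+00]]
```

View pics/w1.png

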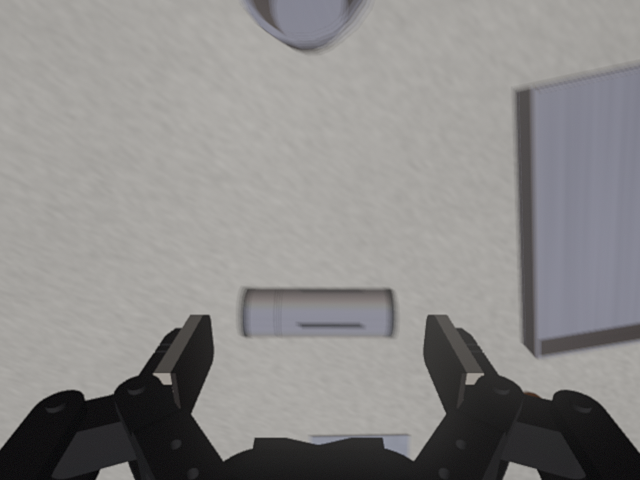

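The tube lies between the fingers at rows 288–337 and columns 242–395, and is horizontal in the image, so the hand is parallel to it. I compute its pose next.

```bash
python3 - <<'E'
from h import *
T=np.load("T1.npy")
P=[cast("wrist",p,.02,T) for p in((243,290),(393,290),(243,336),(393,336))]
for p in P:print(p.round(4))
m=sum(P)/4;n=(P[0]+P[2])/2;f=(P[1]+P[3])/2
print("ctr",m,np.linalg.norm(f-n),np.linalg.norm(P[0]-P[2]),"in tool mm",np.linalg.inv(T)@np.append(m,1)*1000)
print(cast("wrist",(310,435),0,T),cast("wrist",(409,434),0,T))
i=np.linalg.inv(optics.camera_params("wrist")["hand_eye"]);K=optics.camera_params("wrist")["mtx"]
for y in(-.013,0):
  for x in(-.011,.011):
    for z in (.0425,):
      c=i@[x,y,z,1];u=K@[c[0],-c[1],-c[2]];print(x,y,z,u[:2]/u[2])
E
```

```text
[0.5731 0.1709 0.02  ]
[0.6919 0.1465 0.02  ]
[0.5616 0.1291 0.02  ]
[0.686  0.1036 0.02  ]
ctr [0.62816295 0.13752703 0.02      ] 0.12417538787201392 0.0433632574131685 in tool mm [ 7.33915817e+01  1.30130966e+02 -7.26502614e-01  1.00000000e+03]
[ 0.58979816 -0.00906381  0.        ] [ 0.68800718 -0.02784645  0.        ]
-0.011 -0.013 0.0425 [427.89714347 311.56206476]
0.011 -0.013 0.0425 [422.79176601 358.59164593]
-0.011 0 0.0425 [419.43734311 296.03688508]
0.011 0 0.0425 [415.07356001 340.27770571]
```

Call:
arm_command([
  [[60, 0, 50, 0, 0, 0, 0], [60, 0, 100, 0, 0, 0, 0], [60, 0, 130, 0, 0, 0, 0], [60, 0, 146, 0, 0, 0, 0], [60, 10, 146, 0, 0, 0, 0], [60, 20, 146, 0, 0, 0, 0], [60, 28, 146, 0, 0, 0, 0], [60, 34, 146, 0, 0, 0, 0], [60, 38, 146, 0, 0, 0, 0], [60, 42, 146, 0, 0, 0, 0], [60, 47, 146, 0, 0, 0, 0], [60, 52, 146, 0, 0, 0, 0]],
])

```text
time: 2.55
eef_pos: [0.632, 0.161, 0.0055]
orientation: [-0.448, 0.448, -0.547, 0.547]
force: [-0.5, 0.1, 0.1]
grip_width: 0.702
```

```bash
python3 - <<'E'
from h import *
import cv2
T=pose();np.save("T2.npy",T);cv2.imwrite("pics/w2.png",optics.get_image("wrist")[...,::-1]);print(T.round(4),status.observe()['force'])
E
```

```text
[[-1.984e-01  2.000e-04  9.801e-01  6.320e-01]
 [-9.801e-01 -0.000e+00 -1.984e-01  1.610e-01]
 [-0.000e+00 -1.000e+00  2.000e-04  5.500e-03]
 [ 0.000e+00  0.000e+00  0.000e+00  1.000e+00]] [ 0.12079218  0.38593589 -0.82566377]
```

View pics/w2.png

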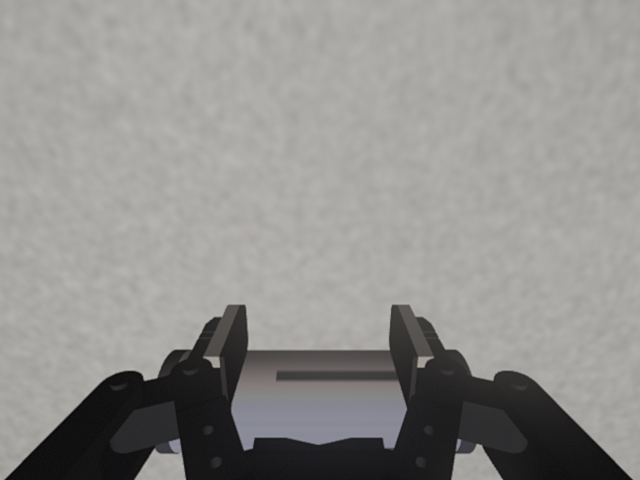

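Call:
arm_command([
  [[60, 8, 0, 0, 0, 0, 0], [60, 18, 0, 0, 0, 0, 0], [60, 29, 0, 0, 0, -0.005, 0], [60, 40, 0, 0, 0, -0.01, 0], [60, 51, 0, 0, 0, -0.015, 0], [60, 62, 0, 0, 0, -0.02, 0], [60, 73, 0, 0, 0, -0.025, 0], [60, 84, 0, 0, 0, -0.03, 0], [60, 94, 0, 0, 0, -0.035, 0], [60, 103, 0, 0, 0, -0.035, 0], [60, 109, 0, 0, 0, -0.035, 0], [60, 113, 0, 0, 0, -0.035, 0]],
])

```text
time: 3.8
eef_pos: [0.6095, 0.0499, 0.0053]
orientation: [-0.457, 0.457, -0.54, 0.54]
force: [-0.2, 0.3, 0.3]
grip_width: 0.703
```

```bash
python3 - <<'E'
from h import *
import cv2
T=pose();print(T.round(4),status.observe()['force'])
t=optics.get_image("top")[...,::-1];cv2.imwrite("pics/t3.png",t)
cv2.imwrite("pics/t3c.png",cv2.resize(t[150:270,230:390],None,fx=5,fy=5,interpolation=cv2.INTER_CUBIC))
E
```

```text
[[-0.1647  0.      0.9863  0.6095]
 [-0.9863 -0.     -0.1647  0.0499]
 [ 0.     -1.      0.      0.0053]
 [ 0.      0.      0.      1.    ]] [-0.19405757  0.32726144  0.33093104]
```

View pics/t3c.png

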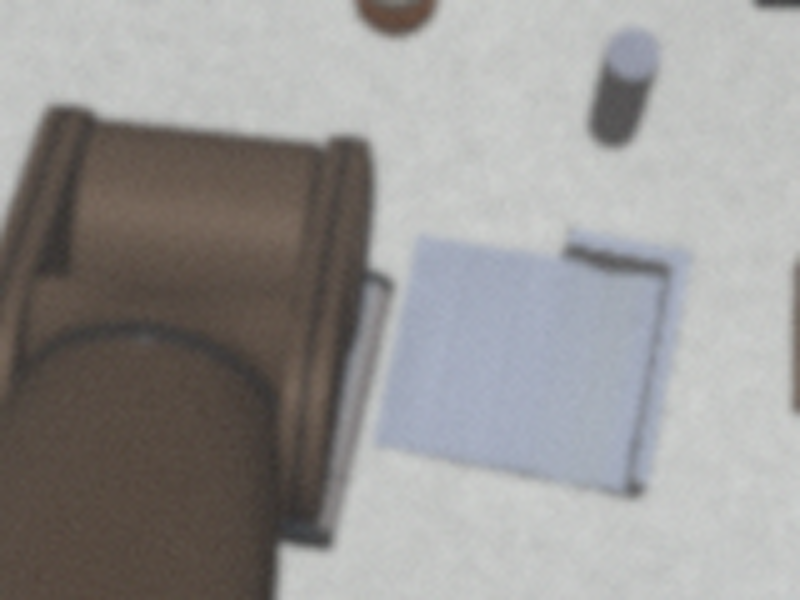

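The tube shows to the right of the hand, with its leading edge from crop (391,283) to (333,543), close to the ramp foot at (418,237)–(378,445).

```bash
python3 - <<'E'
from h import *
c=lambda u,v,z:cast("top",(u/5+230,v/5+150),z)
o=np.array([.620,-.105]);u=np.array([.9869,-.1616]);v=np.array([.1616,.9869])
for p in((391,283),(333,543)):
    q=c(*p,.02)[:2];print(q,(q-o)@u,(q-o)@v)
T=pose();d=T[:2,3]-o;print("tcp",d@u,d@v)
E
```

```text
[ 0.65712145 -0.01555894] 0.022181482952427143 0.094268212446381
[0.53925061 0.00666565] -0.09773674239896377 0.0971537279513575
tcp -0.03536367709601516 0.15093483229222932
```

Call:
arm_command([
  [[60, 6, 0, 0, 0, 0, 0], [60, 14, 0, 0, 0, 0, 0], [60, 22, 0, 0, 0, 0, 0], [60, 30, 0, 0, 0, 0, 0], [60, 38, -1, 0, 0, 0, 0], [60, 46, -2, 0, 0, 0, 0], [60, 53, -3, 0, 0, 0, 0], [60, 60, -4, 0, 0, 0, 0], [60, 67, -5, 0, 0, 0, 0], [60, 73, -6, 0, 0, 0, 0], [60, 79, -7, 0, 0, 0, 0], [60, 84, -8, 0, 0, 0, 0]],
])

```text
time: 5.05
eef_pos: [0.5957, -0.0328, 0.0134]
orientation: [0.457, -0.457, 0.54, -0.54]
force: [-0.2, 2.3, 2.1]
grip_width: 0.7
```

Call:
arm_command([
  [[60, 4, 0, 0, 0, 0, 0], [60, 8, -1, 0, 0, 0, 0], [60, 12, -1, 0, 0, 0, 0], [60, 16, -1, 0, 0, 0, 0], [60, 19, -1, 0, 0, 0, 0], [60, 22, -1, 0, 0, 0, 0], [60, 24, -1, 0, 0, 0, 0], [60, 24, -1, 0, 0, 0, 0]],
])

```text
time: 5.85
eef_pos: [0.5917, -0.0563, 0.0142]
orientation: [0.457, -0.457, 0.54, -0.54]
force: [0.0, 0.6, -0.0]
grip_width: 0.699
```

```bash
python3 - <<'E'
from h import *
import cv2
T=pose();o=np.array([.620,-.105]);u=np.array([.9869,-.1616]);v=np.array([.1616,.9869])
d=T[:2,3]-o;print("tcp",d@u,d@v,T[2,3],status.observe()['force'])
np.save("T4.npy",T);w=optics.get_image("wrist")[...,::-1]
s=optics.get_image("scene")[...,::-1]
cv2.imwrite("pics/c4.png",np.hstack([cv2.resize(s[200:320,230:390],(400,300)),cv2.resize(w,(400,300))]))
E
```

```text
tcp -0.03574678097779748 0.043449017567370865 0.014212292005843351 [ 0.03939194  0.56148276 -0.03178958]
```

View pics/c4.png

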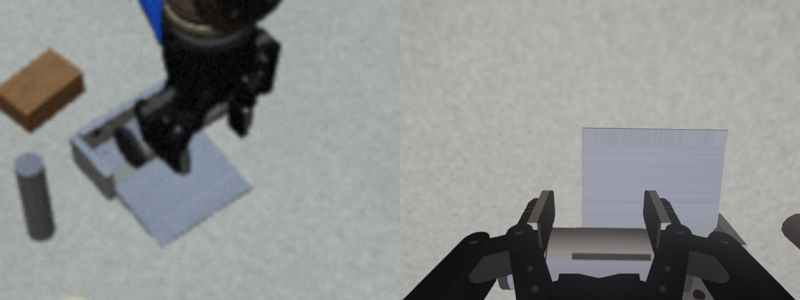

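The wrist force fell to about zero and the tube looks to have dropped into the groove. I back off, rise, and move round to the open end.

Call:
arm_command([
  [[60, -20, 0, 0, 0, 0, 0], [60, -40, -20, 0, 0, 0, 0], [30, -40, -65, 0, 0, 0, 0], [0, -40, -105, 0, 0, -0.15, 0], [0, -10, -115, -30, 0, -0.3, 0], [0, 20, -115, -70, 0, -0.45, 0], [0, 43, -115, -114, 0, -0.6, 0], [0, 43, -115, -114, 0, -0.75, 0], [0, 43, -115, -114, 0, -0.9, 0], [0, 43, -115, -114, 0, -1.05, 0], [0, 43, -115, -114, 0, -1.2, 0], [0, 43, -115, -114, 0, -1.35, 0]],
])

```text
time: 7.15
eef_pos: [0.4723, -0.0796, 0.1294]
orientation: [-0.694, 0.694, -0.133, 0.133]
force: [-0.6, -0.3, 0.4]
grip_width: 0.0
```

Call:
arm_command([
  [[0, 0, 0, 0, 0, -0.14, 0], [0, 0, 0, 0, 0, -0.221, 0], [0, 0, 0, 0, 0, -0.221, 0]],
])

```text
time: 7.45
eef_pos: [0.4724, -0.0796, 0.1294]
orientation: [-0.705, 0.705, -0.058, 0.058]
force: [-0.4, -0.0, -0.9]
grip_width: -0.001
```

```bash
python3 - <<'E'
from h import *
import cv2
T=pose();print(T.round(4),status.observe()['joint_pos'].round(2),status.observe()['time'])
np.save("T5.npy",T);w=optics.get_image("wrist")[...,::-1]
cv2.imwrite("pics/w5.png",w);s=optics.get_image("top")[...,::-1];cv2.imwrite("pics/t5.png",s)
E
```

```text
[[ 9.865e-01  2.000e-04  1.639e-01  4.724e-01]
 [-1.639e-01 -1.000e-04  9.865e-01 -7.960e-02]
 [ 2.000e-04 -1.000e+00 -1.000e-04  1.294e-01]
 [ 0.000e+00  0.000e+00  0.000e+00  1.000e+00]] [-0.38 -0.04  2.13 -0.    1.05 -1.79] 7.45
```

View pics/w5.png

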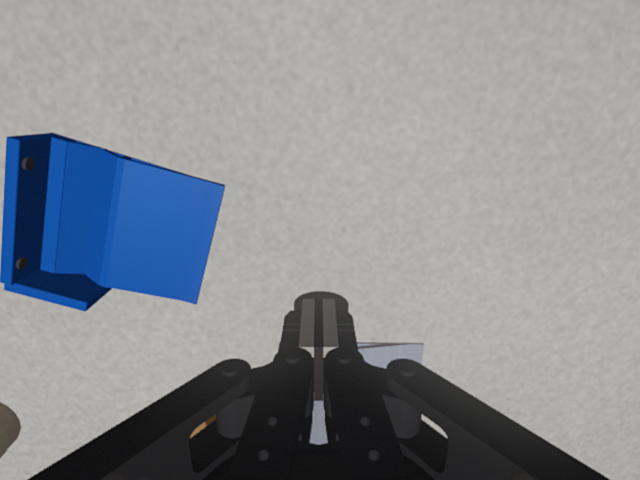

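The tube's dark near rim is centred at column 321 with its lowest edge at row 291, in line with the tool. The blue decoy is to the left. I check this against the top view.

```bash
python3 - <<'E'
from h import *
import cv2
T=np.load("T5.npy");q=cast("wrist",(321,291),.006,T);o=np.array([.620,-.105]);u=np.array([.9869,-.1616]);v=np.array([.1616,.9869])
print(q,(q[:2]-o)@u,(q[:2]-o)@v,np.linalg.inv(T)@np.append(q,1)*1000)
s=cv2.imread("pics/t5.png");cv2.imwrite("pics/t5c.png",cv2.resize(s[150:270,240:400],None,fx=5,fy=5,interpolation=cv2.INTER_CUBIC))
E
```

```text
[ 0.52240365 -0.08432941  0.006     ] -0.09965820213954156 0.004628239142676225 [  50.12194078  123.4333846     3.50127258 1000.        ]
```

View pics/t5c.png

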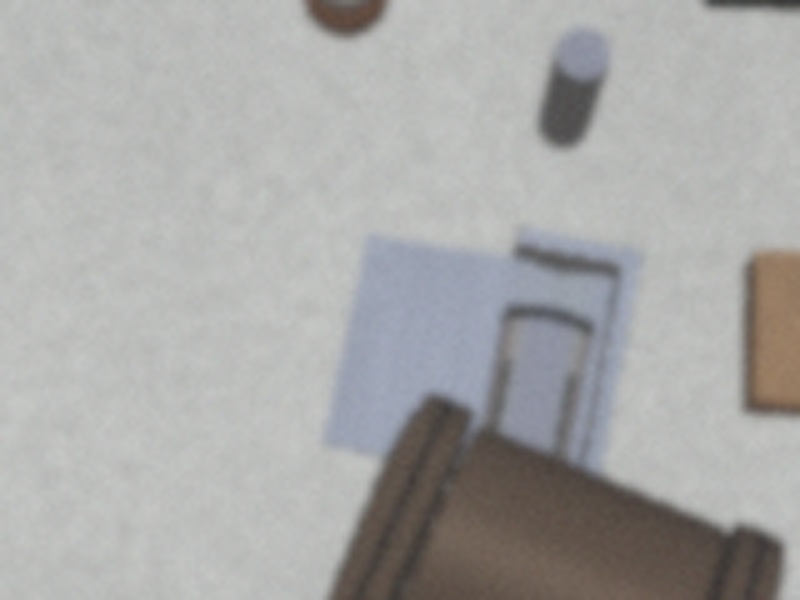

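The tube lies in the groove about 30 mm short of the stop plate, and its near end is 50 mm ahead of the TCP. Next I lower the shut fingers, tilted with the tips forward.

Call:
arm_command([
  [[0, 0, 40, 1, 0, 0, -0.1], [0, 0, 75, 2, 0, 0, -0.2], [0, 5, 105, 3, 0, 0, -0.26], [0, 10, 119, 3, 0, 0, -0.26], [0, 15, 119, 3, 0, 0, -0.26], [0, 20, 119, 3, 0, 0, -0.26], [0, 25, 119, 3, 0, 0, -0.26], [0, 29, 119, 3, 0, 0, -0.26], [0, 32, 119, 3, 0, 0, -0.26], [0, 32, 119, 3, 0, 0, -0.26]],
])

```text
time: 8.55
eef_pos: [0.5054, -0.0822, 0.0111]
orientation: [-0.691, 0.706, 0.034, 0.15]
force: [-0.6, -0.4, 1.0]
grip_width: -0.001
```

```bash
python3 - <<'E'
from h import *
import cv2
s=status.observe();print(pose(s).round(4),s['force'],s['time'])
w=optics.get_image("wrist")[...,::-1];cv2.imwrite("pics/w6.png",w)
E
```

```text
[[ 9.529e-01  2.549e-01  1.640e-01  5.054e-01]
 [-1.583e-01 -4.270e-02  9.865e-01 -8.220e-02]
 [ 2.585e-01 -9.660e-01 -3.000e-04  1.110e-02]
 [ 0.000e+00  0.000e+00  0.000e+00  1.000e+00]] [-0.59118344 -0.41870351  0.95081805] 8.55
```

View pics/w6.png

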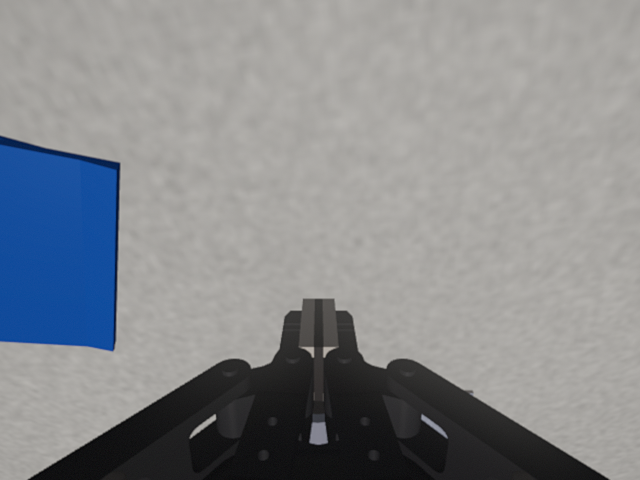

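The fingertips are in front of the tube's end, which the hand hides. Next I push horizontally in small steps and watch the force.

Call:
arm_command([
  [[0, 3.9, 1, 0, 0, 0, 0], [0, 7.7, 2.1, 0, 0, 0, 0], [0, 10.6, 2.8, 0, 0, 0, 0], [0, 13.5, 3.6, 0, 0, 0, 0], [0, 16.4, 4.4, 0, 0, 0, 0], [0, 19.3, 5.1, 0, 0, 0, 0], [0, 21.3, 5.7, 0, 0, 0, 0], [0, 23.2, 6.2, 0, 0, 0, 0], [0, 25.1, 6.7, 0, 0, 0, 0], [0, 27, 7.2, 0, 0, 0, 0], [0, 28, 7.5, 0, 0, 0, 0], [0, 29, 7.7, 0, 0, 0, 0]],
])

```text
time: 9.8
eef_pos: [0.5341, -0.0869, 0.0103]
orientation: [-0.691, 0.706, 0.034, 0.149]
force: [-3.1, 0.3, 0.5]
grip_width: 0.004
```

Call:
arm_command([
  [[0, 1, 0.3, 0, 0, 0, 0], [0, 2, 0.5, 0, 0, 0, 0], [0, 3, 0.8, 0, 0, 0, 0]],
])

```text
time: 10.1
eef_pos: [0.5371, -0.0874, 0.0103]
orientation: [-0.691, 0.706, 0.034, 0.149]
force: [-2.3, -0.3, 1.2]
grip_width: -0.001
```

Call:
arm_command([
  [[0, 1, 0.3, 0, 0, 0, 0], [0, 2, 0.5, 0, 0, 0, 0], [0, 3, 0.8, 0, 0, 0, 0]],
])

```text
time: 10.4
eef_pos: [0.5402, -0.0879, 0.0103]
orientation: [-0.691, 0.706, 0.034, 0.149]
force: [-2.2, -0.4, 1.2]
grip_width: 0.001
```

Call:
arm_command([
  [[0, 1, 0.3, 0, 0, 0, 0], [0, 1.5, 0.4, 0, 0, 0, 0], [0, 2, 0.5, 0, 0, 0, 0]],
])

```text
time: 10.7
eef_pos: [0.5422, -0.0882, 0.0103]
orientation: [-0.691, 0.706, 0.034, 0.149]
force: [-1.4, -0.8, -0.2]
grip_width: 0.001
```

Call:
arm_command([
  [[0, 1, 0.3, 0, 0, 0, 0], [0, 1.9, 0.5, 0, 0, 0, 0], [0, 2.4, 0.6, 0, 0, 0, 0]],
])

```text
time: 11.0
eef_pos: [0.5431, -0.0882, 0.0098]
orientation: [-0.692, 0.706, 0.032, 0.147]
force: [-9.4, 0.6, 5.0]
grip_width: -0.0
```

```bash
python3 - <<'E'
from h import *
import cv2
s=optics.get_image("top")[...,::-1];cv2.imwrite("pics/t7.png",s)
a=s[185:225,330:380];b=optics.get_image("scene")[...,::-1][220:300,245:345]
cv2.imwrite("pics/c7.png",np.hstack([cv2.resize(a,(400,320),interpolation=2),cv2.resize(b,(400,320),interpolation=2)]));print(status.observe()['force'])
E
```

```text
[-6.9057041   0.07637329  3.53929603]
```

View pics/c7.png

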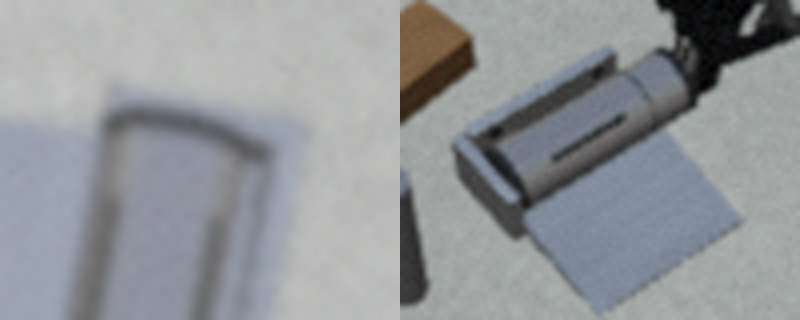

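The force jumped to 9 N, and both views show the tube's end against the stop plate. I withdraw straight back, then up.

Call:
arm_command([
  [[0, -2, -0.5, 0, 0, 0, 0], [0, -5, -1.3, 0, 0, 0, 0], [0, -12, -3, 0, 0, 0, 0], [0, -22, -6, 0, 0, 0, 0], [0, -35, -15, 0, 0, 0, 0], [0, -45, -50, 0, 0, 0, 0], [0, -45, -90, 0, 0, 0, 0], [0, -45, -120, 0, 0, 0, 0], [0, -45, -120, 0, 0, 0, 0], [0, -45, -120, 0, 0, 0, 0]],
])

```text
time: 12.1
eef_pos: [0.4712, -0.0765, 0.1154]
orientation: [-0.691, 0.706, 0.034, 0.15]
force: [0.0, 0.6, -0.1]
grip_width: -0.002
```

```bash
python3 - <<'E'
from h import *
import cv2
s=optics.get_image("top")[...,::-1]
a=s[130:270,300:400];b=optics.get_image("scene")[...,::-1][200:350,220:350]
cv2.imwrite("pics/c8.png",np.hstack([cv2.resize(a,(390,546),interpolation=2),cv2.resize(b,(410,546),interpolation=2)]));print(status.observe()['force'],status.observe()['eef_pos'],status.observe()['time'])
E
```

```text
[0.38205922 0.34953616 0.02382627] [ 0.47027246 -0.0760426   0.1133823 ] 12.2
```

View pics/c8.png

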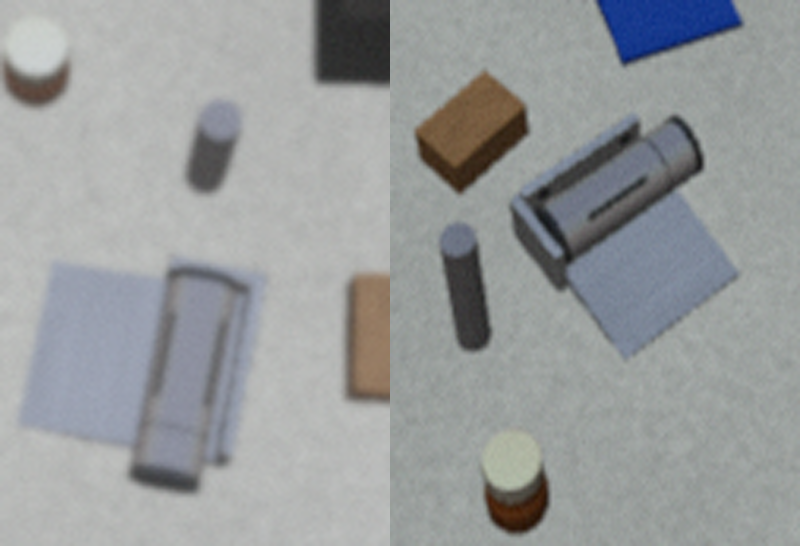

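The tube lies in the groove with its end against the stop plate and its other end overhanging. The hand is clear, and the jar, slim tube and pack stand as before.

```bash
python3 -c "
from station import robot;print(robot.finish_job())"
```

```text
the job is handed in; nothing more can be done
None
```

The tube is in the V-groove with its end against the stop plate. I handed the job in just after 12.2 s on the robot's clock.

- **Rolling:** I pushed the tube by its side with both fingertips, up the ramp and over the lip. The push force fell to near zero once it was over. A later top view showed it lying in the groove, about 30 mm short of the stop.
- **Sliding:** I shut the fingers and tilted the hand so that only the fingertips touched, low on the open end. The tube slid at about 1.5–3 N until the wrist force jumped to about 9 N at the stop plate.
- **Last checks:** After I withdrew the hand, the top and scene views showed the tube flush with the stop plate. The hand was clear and the wrist force near zero. The jar, slim tube and pack stood as before.
- **Not checked or in disagreement:** I did not look again at the cup, brush and bottle at the end, though the arm stayed well away from them. The cradle's position came out up to about 6 mm different along the groove between sightings. I therefore relied on the force jump and the pictures to judge contact with the stop.

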